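# Wedge the rocking casting stand level and firm

## Task

The aluminium casting stand rocks because the foot at its far left corner is loose: its thread is stripped, so it slips up into its leg. Slide the orange wedge, thin end first and flat on the table, under the loose foot and press on gently by feel until the stand is level and that foot is home against the stop in its leg, stopping as soon as the resistance has clearly firmed up, so that all four feet share the weight; then let go. Do not lift or press on the stand, do not force the wedge so far that the feet next to it lose their load or the stand creeps along the table, nor so hard that the foot's stem bends, and leave the mould on the stand and the bead pots beside it undisturbed.

Things in the scene. Friction and masses are not known exactly. Their poses are not given: they have to be found in the camera images.
- stand: Casting stand: aluminium plate 190 (x) by 250 (y) by 6 mm, top 42 mm up, on four tube legs 23 mm thick ending 15 mm above the table; black domed rubber feet of 11 mm radius at x = +-75, y = +-105 mm. Origin mid-stand at the good feet's undersides; z = plate normal. Not fixed, 1.1 to 1.5 kg. It leans 0.7 to 4 degrees onto its loose foot; the foot diagonally across hangs free.
- short_foot: Loose foot: 11 mm radius dome at stand x = +75, y = +105 mm, on the table at first. Under 1.6 N it slips up its leg, 0.5 to 4.5 mm, to a hidden stop (then 6 to 9 mm short). The lean loads it by about 0.7 N; level and on its stop, the load climbs 0.7 N per mm of wedge travel. Aim for 3 to 4.5 N; 10 N bends its stem. Wedge it from the stand's +y side, towards -y. Origin at the dome's lowest point.
- foot_near_right: The good foot across the diagonal from the loose one, at x = -75, y = -105 mm of the stand; it hangs in the air until the stand is level. Origin at the lowest point of the dome.
- foot_far_right: Good foot at x = +75, y = -105 mm of the stand, 6 to 8 N on it at the start, less as the wedge takes up, about 3 to 5 N when done well; driving the wedge too far leaves it less than 2 N and then the stand creeps. Origin at the lowest point of the dome.
- foot_near_left: Good foot at x = -75, y = +105 mm of the stand, 6 to 8 N on it at the start, less as the wedge takes up, about 3 to 5 N when done well; driving the wedge too far leaves it less than 2 N and then the stand creeps. Origin at the lowest point of the dome.
- wedge: Solid orange plastic wedge, 110 mm long, 32 mm wide, rising evenly from 1 mm thick at the thin end to 18.6 mm at the thick end; 60 g. Lies flat on the table. Origin in the middle of its underside; +x points to the thin end, thick end at x = -55 mm, z up. Friction 0.5 to 0.7 above and below it, so pushing takes 1 to 1.7 times the load on the foot, and it stays where it is left.
- wedge_tip (a point): Middle of the lower edge of the wedge's thin end, 55 mm from the wedge's origin along its +x.
- mould: Pink silicone mould, 80 by 110 by 14 mm, 250 g, with small stones laid in it, resting loose on the stand's plate. Origin in the middle of its underside.
- pot_silver: Clear lidded bead pot with silver beads, 45 mm across, 25 mm tall, 50 g, loose on the table. Origin in the middle of its underside.
- pot_gold: Clear lidded bead pot with gold beads, same size.
- pot_black: Clear lidded bead pot with black beads, same size.
Not all that is in view belongs to the job. Of the things that look like the wedge, take the one that is farthest from the robot's base at the start.

How it is judged:
By the outcome, as a careful person would: the job done as asked, in the order asked, and still so for the second after the job is handed in, with the robot touching nothing.
It also fails if it takes over 72 s, if anything falls off the work surface, if the arm or the gripper's body presses on something with over 40 N, if the wrist force passes 120 N, or if a joint passes its speed limit or range.

## Robot

A 7-joint arm with a two-finger parallel gripper is mounted at the origin on the work surface. World frame = base frame: x ahead of the robot, y to its left, z up, the work surface at z = 0. Lengths are in mm, angles in rad, forces in N, time in s.
With the tool pointing down it reaches from about 425 to 875 mm from the base axis. Payload 4.7 kg.
Tool frame: the origin (TCP) lies between the finger pads; the fingertips stand ctrl.nose_length ahead of it and the grasp point (between the pads) lies 3 mm ahead of it (ctrl.nose_length is the distance from the TCP to the fingertips, in mm); z points along the fingers, y is the line along which they close (so a half turn about z gives the same grasp; the last joint's range is limited). The gripper opens to 85 mm and grips with 20 to 120 N. Pads are 22 mm wide; open, the fingers measure 114 mm over their backs; the gripper's body (76 mm by 85 mm) begins 54 mm behind the grasp point. The pads swing forward as they close: fully open they stand 13 mm farther back than shut.
Start: joints at [1.274, 0.321, -0.07, 1.45, 0.023, 1.371, -0.057], TCP at [198.764, -618.882, 253.349] pointing down, gripper open.
Joint ranges: [-2.86, 2.86], [-0.3, 2.09], [-1.38, 1.24], [0.06, 2.45], [-1.56, 4.7], [0.09, 2.05], [-2.69, 2.69]. Speed limits (rad/s): [2.57, 2.57, 3.14, 3.14, 3.14, 3.14, 3.14].

## Interface

Orientations are given as a unit quaternion [w, x, y, z].
In Python, from cell import ctrl gives the robot as it stands.
- The arm moves only by the tool apply_moves, never from a script. Its argument "steps" is a list of rows, each a list of 3 entries, a list of its own where there are three numbers: the finger opening in mm, from 0 to 85.4, then the shift along the tool's x, y, z in units of 50 mm (1.0 is 50 mm), then the turn about the tool's z in units of 6 degrees (1.0 is 6 degrees). In form: [[jaw, [dx, dy, dz], yaw], ...]. A call has 1 to 10 rows; each row is the pose to reach, as a shift and turn from the pose commanded when the call began, along the tool's axes at that moment; what a row does not reach only later rows make up. A row lasts 1/8 s, in which the tool goes at most 62.5 mm and 10.7 degrees, less where a joint would pass 70% of its speed; a pose out of reach is approached as far as the arm can. A call with a gripper value outside its range is refused whole. The fingers move at their own pace and stop on an object; "force" is the grip in N (left out, the last holds). Time passes only in rows, so rows that repeat a pose let the fingers close. It gives the time, the measured TCP pose, the force, the opening and the grip force at its end, in the units of the state.
- ctrl.get_obs(): the state, without advancing time (a new reading comes with each control period).
- ctrl.grab_frame(name): name is "scene" or "top"; returns a dict with "frame" (384x512x3 uint8, red, green, blue), "camera_matrix" (3x3 intrinsics, pixels), "D" ([k1, k2, p1, p2, k3] as OpenCV has them; the pictures are not rectified), "position" and "rotation" of the camera in the world. Camera axes: x right, y down, z forward; pixel columns grow to the right and rows downward; lengths in mm; the calibration is good to about 2 mm. A picture is of the moment at which its call begins. There is no depth.
- ctrl.hand_in(): hands the job in; it is judged then, once.
The state is a dict: "time_s": time; "joint_positions": joint angles; "joint_velocities": joint speeds; "joint_efforts": joint torques, N m; "position": TCP position; "orientation": TCP orientation; "force": force on the tool from outside, world axes, zero at the start; "ft_torque": the same for the moment, N m; "gripper_width": finger opening in mm; "grip_force": force on a finger pad.
Only numpy, scipy, OpenCV 4.12 (cv2) and the standard library are available. Lean on these libraries where they do the work, as an engineer would, in place of code of your own. Each camera call takes 0.05 s, during which the arm holds its last target. There are 200 camera calls.

## Working session

There is one attempt and no reset: what is moved stays moved. The work goes in short steps, Python scripts to look and compute and a tool call to move; the robot and the scene stay as the last step left them, time stands still between calls to the robot, and variables do not carry over. Pictures are saved under pics/ and viewed, at most 10 in all, crops included, and the job is handed in when it is done.

Besides the shell and the picture viewer there is one more tool, called by a JSON object that holds its "api" and its "payload". apply_moves: Moves the arm, as the interface text tells. Its arguments: {"type":"object","properties":{"steps":{"type":"array"},"force":{"type":"number"}},"required":["steps"]}

```bash
mkdir -p pics; ls; cat > h.py <<'E'
import numpy as np, cv2, pickle
from cell import ctrl
def grab(n,fn):
    f=ctrl.grab_frame(n); pickle.dump(f,open(f'pics/{fn}.pkl','wb')); return f
def ray(f,u,v,z=0):
    K=np.array(f["camera_matrix"],float);D=np.array(f["D"],float)
    p=cv2.undistortPoints(np.array([[[u,v]]],float),K,D)[0,0]
    R=np.array(f["rotation"],float); 
    if R.size!=9: raise Exception(R)
    d=R.reshape(3,3)@np.array([p[0],p[1],1]);c=np.array(f["position"],float)
    return c+d*(z-c[2])/d[2]
def proj(f,P):
    K=np.array(f["camera_matrix"],float);D=np.array(f["D"],float);R=np.array(f["rotation"],float).reshape(3,3);c=np.array(f["position"],float)
    r=cv2.Rodrigues(R.T)[0]
    return cv2.projectPoints(np.array(P,float).reshape(-1,1,3),r,-R.T@c,K,D)[0][:,0]
E
python3 - <<'E'
from h import *
for n in("scene","top"):
    f=grab(n,n+"0"); print(n,f["position"],f["rotation"])
    cv2.imwrite(f"pics/{n}0.png",cv2.resize(f["frame"][:,:,::-1],(800,600),interpolation=cv2.INTER_CUBIC))
print(ctrl.get_obs(),ctrl.nose_length)
E
```

```text
pics
scene [1083.94939495  854.08024296  705.96710768] [-0.14213876  0.24936417  0.84116208 -0.45832352]
top [ 441.28929638   24.67319751 1344.47939484] [ 0.01680165 -0.70007122  0.71331964 -0.02816173]
{'time_s': 0.1, 'joint_positions': array([ 1.27410473,  0.32173679, -0.07007914,  1.45155359,  0.02257117,
        1.37081618, -0.05686844]), 'joint_velocities': array([ 2.45017989e-03, -2.33331816e-03,  8.01567088e-04, -3.69671175e-03,
        1.22937691e-03,  5.71041490e-04,  3.97249466e-05]), 'joint_efforts': array([-4.19376056e-05, -4.94879401e+01, -3.84054193e-01, -3.15210199e+01,
        1.27776020e-02,  7.49195111e-03,  5.84116862e-07]), 'position': array([ 198.60251705, -618.44372942,  252.34035034]), 'orientation': array([-8.47421548e-04,  9.87946237e-01,  1.54794981e-01, -1.67178154e-04]), 'force': array([ 0.52603122, -1.0821252 ,  0.17084536]), 'ft_torque': array([ 1.07756363e-02, -2.93617385e-05, -2.77905565e-02]), 'grip_force': 0.0, 'gripper_width': 85.53472056226417} 22.0
```

```bash
python3 - <<'E'
s=open('h.py').read()
s=s.replace('''R=np.array(f["rotation"],float); 
    if R.size!=9: raise Exception(R)
    d=R.reshape(3,3)@''','R=rot(f); d=R@').replace('R=np.array(f["rotation"],float).reshape(3,3)','R=rot(f)')
s+='''
from scipy.spatial.transform import Rotation
def rot(f):
    w,x,y,z=f["rotation"]; return Rotation.from_quat([x,y,z,w]).as_matrix()
'''
open('h.py','w').write(s)
E
```

```text
(no output)
```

View pics/scene0.png

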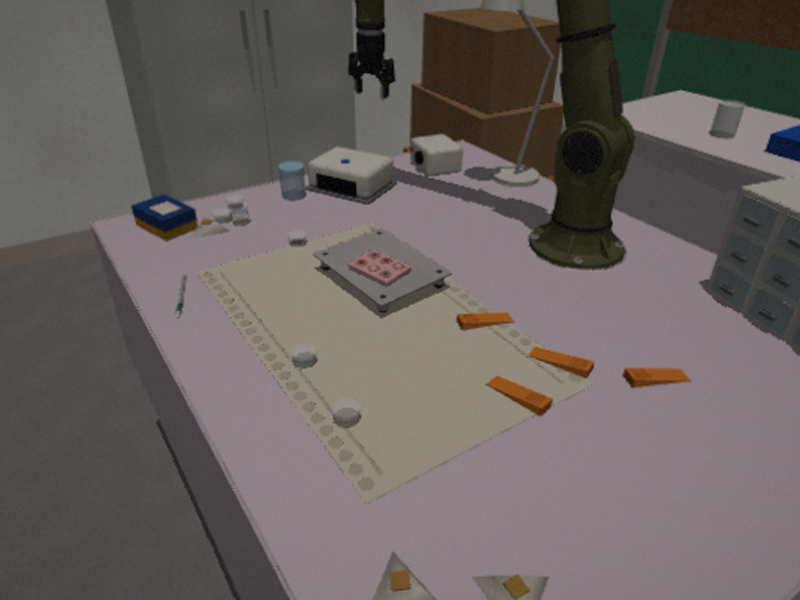

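View pics/top0.png

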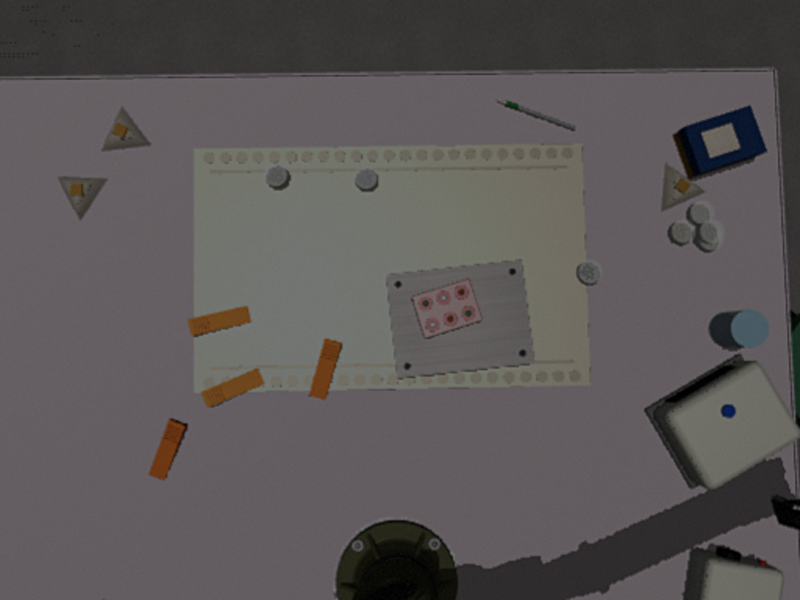

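```bash
python3 - <<'E'
from h import *
import pickle
a=pickle.load(open('pics/top0.pkl','rb'))["frame"];b=pickle.load(open('pics/scene0.pkl','rb'))["frame"]
# top crop x 115-345, y 160-260 ; scale 3.4
g=lambda im:np.clip(im.astype(float)*1.6,0,255).astype(np.uint8)
c1=cv2.resize(g(a[160:248,115:350]),None,fx=3.4,fy=3.4,interpolation=cv2.INTER_CUBIC)
c2=cv2.resize(g(b[140:270,195:395]),None,fx=4,fy=4,interpolation=cv2.INTER_CUBIC)[:300*2]
im=np.zeros((600,800,3),np.uint8)
im[:c1.shape[0],:c1.shape[1]]=c1
c2=cv2.resize(g(b[140:270,195:395]),None,fx=2.3,fy=2.3,interpolation=cv2.INTER_CUBIC)
im[300:300+c2.shape[0],:c2.shape[1]]=c2
cv2.imwrite('pics/crop1.png',im[:,:,::-1])
for n,u,v in(("A",220,321),("B",233,387),("C",325,369),("D",168,449)):
    p=ray(pickle.load(open('pics/top0.pkl','rb')),u*.64,v*.64,9);print(n,p,np.hypot(*p[:2]))
E
```

```text
A [482.02184047 319.10055253   9.        ] 578.0745776388599
B [359.86368892 295.72238305   9.        ] 465.782784608577
C [389.55520599 125.82214545   9.        ] 409.37082309137656
D [249.33669563 415.04764784   9.        ] 484.18316550680476
```

View pics/crop1.png

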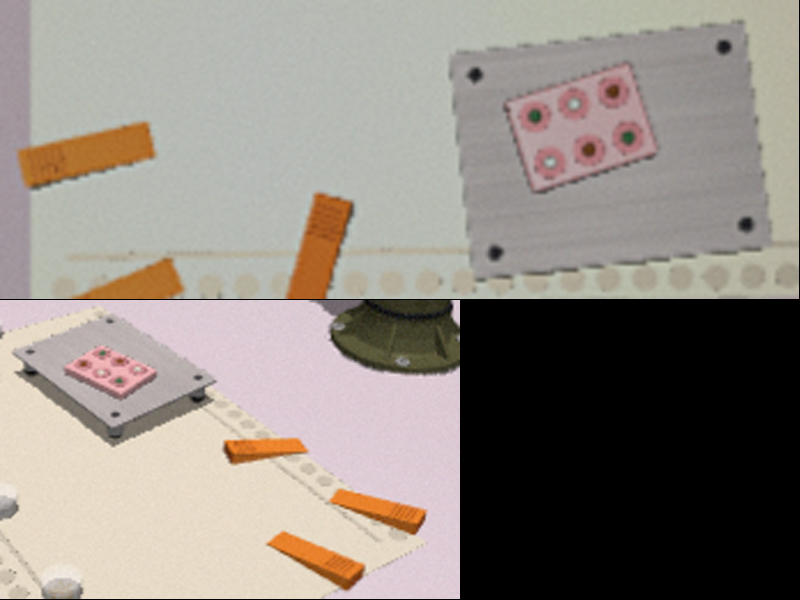

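```bash
python3 - <<'E'
from h import *
t=pickle.load(open('pics/top0.pkl','rb'))
T=lambda u,v,z:ray(t,115+(u+.5)/3.4-.5,160+(v+.5)/3.4-.5,z)
k1,k2=T(18,150,18.6),T(30,188,18.6);n1,n2=T(148,122,1),T(156,157,1)
print(k1,k2,n1,n2);tip=(n1+n2)/2;bk=(k1+k2)/2
d=(tip-bk)[:2];print("wedge len",np.hypot(*d),"w",np.linalg.norm(k1-k2),np.linalg.norm(n1-n2),"yaw",np.degrees(np.arctan2(d[1],d[0])),"tip",tip,"c",(tip+bk)/2)
L=[T(475,74,38),T(724,47,41),T(746,224,44),T(495,253,41)]
for p in L:print(p)
L=np.array(L);print([np.hypot(*(L[i]-L[i-1])[:2]) for i in range(4)])
y=(L[0]-L[1]+L[3]-L[2])[:2];print("stand y dir",np.degrees(np.arctan2(y[1],y[0])),"mid",L.mean(0))
x=(L[0]-L[3]+L[1]-L[2])[:2];print("stand x dir",np.degrees(np.arctan2(x[1],x[0])))
E
```

```text
[487.66983556 376.74402166  18.6       ] [455.38187141 366.69299671  18.6       ] [510.25657755 270.16488474   1.        ] [480.06882932 263.51964471   1.        ]
wedge len 107.5068710692512 w 33.81620516769177 30.91050562731109 yaw -77.29897707575566 tip [495.16270343 266.84226473   1.        ] c [483.34427846 319.28038696   9.8       ]
[543.64594265 -10.62301071  38.        ]
[ 562.40533239 -220.40071518   41.        ]
[ 413.79464281 -233.76462827   44.        ]
[393.78178053 -24.2138217   41.        ]
[np.float64(150.47915879200767), np.float64(210.61481428473934), np.float64(149.2103589883386), np.float64(210.50428782715585)]
stand y dir 95.28270285566414 mid [ 478.4069246  -122.25054397   41.        ]
stand x dir 5.160280267872861
```

```bash
cat >> h.py <<'E'
def to(targets,o=None):
    """world targets (x,y,z,yaw of tool x in deg) -> tool shift /50mm and turn /6deg from the current pose"""
    o=o or ctrl.get_obs(); w,x,y,z=o["orientation"]; R=Rotation.from_quat([x,y,z,w]).as_matrix()
    yaw=np.degrees(np.arctan2(R[1,0],R[0,0])); print("t",round(o["time_s"],2),"pos",o["position"].round(1),"yaw",round(yaw,2),"F",o["force"].round(2),"w",round(o["gripper_width"],1),"tool z",R[:,2].round(3))
    for t in targets:
        s=R.T@(np.array(t[:3])-o["position"])/50; print(s.round(3),"turn",round(-((t[3]-yaw+180)%360-180)/6,3))
E
python3 -c "
from h import *
to([(560,-250,200,70),(478,344,120,102.7)])"
```

```text
t 0.1 pos [ 198.6 -618.4  252.3] yaw 17.81 F [ 0.53 -1.08  0.17] w 85.5 tool z [-0.001  0.002 -1.   ]
[ 9.135 -4.803  1.054] turn -8.698
[ 11.208 -16.613   2.675] turn -14.148
```

{"api": "apply_moves", "payload": {"steps": [[60, [9.1, -4.8, 1.05], -8.7], [60, [9.1, -4.8, 1.05], -8.7], [60, [9.1, -4.8, 1.05], -8.7], [60, [9.1, -4.8, 1.05], -8.7], [60, [9.1, -4.8, 1.05], -8.7], [60, [9.1, -4.8, 1.05], -8.7], [60, [9.1, -4.8, 1.05], -8.7], [60, [9.1, -4.8, 1.05], -8.7], [60, [11.2, -16.6, 2.6], -14.15], [60, [11.2, -16.6, 2.6], -14.15]], "force": 30}}

```text
time_s: 1.35
position: [532.6, -137.8, 185.4]
orientation: [-0.001, 0.695, 0.719, 0.0]
force: [0.6, 0.4, 0.3]
gripper_width: 59.9
grip_force: 0.0
```

```bash
python3 -c "
from h import *
to([(478,344,120,102.7)])"
```

```text
t 1.35 pos [ 532.6 -137.8  185.4] yaw 91.88 F [0.65 0.36 0.29] w 59.9 tool z [-0.001  0.001 -1.   ]
[ 9.666 -0.774  1.319] turn -1.803
```

{"api": "apply_moves", "payload": {"steps": [[60, [9.6, -0.8, 1.3], -1.8], [60, [9.6, -0.8, 1.3], -1.8], [60, [9.6, -0.8, 1.3], -1.8], [60, [9.6, -0.8, 1.3], -1.8], [60, [9.6, -0.8, 1.3], -1.8], [60, [9.6, -0.8, 1.3], -1.8], [60, [9.6, -0.8, 1.3], -1.8], [60, [9.6, -0.8, 1.3], -1.8], [60, [9.6, -0.8, 1.3], -1.8], [60, [9.6, -0.8, 1.3], -1.8]]}}

```text
time_s: 2.6
position: [480.2, 337.9, 120.8]
orientation: [0.0, 0.627, 0.779, -0.001]
force: [0.7, -0.7, 0.5]
gripper_width: 59.8
grip_force: 0.0
```

```bash
python3 -c "
from h import *
to([(478,344,25,102.7)])"
```

```text
t 2.6 pos [480.2 337.9 120.8] yaw 102.3 F [ 0.7  -0.68  0.45] w 59.8 tool z [-0.001 -0.001 -1.   ]
[ 0.131 -0.014  1.917] turn -0.067
```

{"api": "apply_moves", "payload": {"steps": [[60, [0.13, 0, 1.0], -0.07], [60, [0.13, 0, 1.6], -0.07], [60, [0.13, 0, 1.95], -0.07], [60, [0.13, 0, 1.95], -0.07], [30, [0.13, 0, 1.95], -0.07], [30, [0.13, 0, 1.95], -0.07], [30, [0.13, 0, 1.95], -0.07], [30, [0.13, 0, 1.95], -0.07], [30, [0.13, 0, 1.95], -0.07], [30, [0.13, 0, 1.95], -0.07]], "force": 30}}

```text
time_s: 3.85
position: [480.0, 345.6, 25.6]
orientation: [0.001, 0.625, 0.781, 0.001]
force: [-0.3, -1.7, 5.2]
gripper_width: 31.1
grip_force: 30.4
```

```bash
python3 - <<'E'
from h import *
f=grab("scene","s1")
to([])
P=proj(f,[[478,344,10]])[0];print(P)
x,y=int(P[0]),int(P[1]);im=f["frame"][max(0,y-60):y+60,max(0,x-75):x+75]
cv2.imwrite('pics/s1.png',cv2.resize(np.clip(im*1.6,0,255).astype(np.uint8)[:,:,::-1],None,fx=4,fy=4,interpolation=cv2.INTER_CUBIC))
E
```

```text
t 3.9 pos [479.9 345.5  25.6] yaw 102.7 F [ 0.39 -0.51  6.74] w 30.7 tool z [ 0.003  0.001 -1.   ]
[339.15838249 254.30001644]
```

View pics/s1.png

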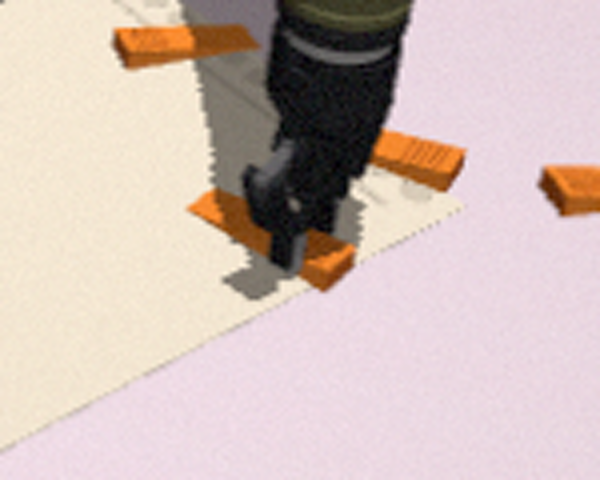

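```bash
python3 -c "
from h import *
to([(480,345,45,102.7),(533.4,97.6,45,95.2)])"
```

```text
t 3.9 pos [479.9 345.5  25.6] yaw 102.7 F [ 0.39 -0.51  6.74] w 30.7 tool z [ 0.003  0.001 -1.   ]
[-0.011 -0.    -0.388] turn 0.001
[-5.072 -0.047 -0.389] turn 1.251
```

{"api": "apply_moves", "payload": {"steps": [[30, [0, 0, -0.2], 0], [30, [0, 0, -0.4], 0], [30, [-0.6, 0, -0.4], 0.2], [30, [-1.5, 0, -0.4], 0.4], [30, [-2.4, 0, -0.4], 0.6], [30, [-3.3, 0, -0.4], 0.8], [30, [-4.2, 0, -0.4], 1.1], [30, [-4.8, -0.05, -0.4], 1.25], [30, [-5.05, -0.05, -0.4], 1.25], [30, [-5.05, -0.05, -0.4], 1.25]]}}

```text
time_s: 5.15
position: [532.2, 98.0, 44.2]
orientation: [0.0, 0.674, 0.738, 0.0]
force: [0.4, 0.9, 0.4]
gripper_width: 31.0
grip_force: 29.8
```

```bash
python3 - <<'E'
from h import *
f=grab("scene","s2")
to([(533.4,87.6,26,95.2)])
im=f["frame"][130:250,180:340]
cv2.imwrite('pics/s2.png',cv2.resize(np.clip(im*1.6,0,255).astype(np.uint8)[:,:,::-1],None,fx=5,fy=5,interpolation=cv2.INTER_CUBIC))
E
```

```text
t 5.2 pos [531.9  99.3  44.2] yaw 95.27 F [-0.43  0.71 -0.52] w 30.9 tool z [ 0.     0.001 -1.   ]
[-0.237  0.008  0.364] turn 0.012
```

View pics/s2.png

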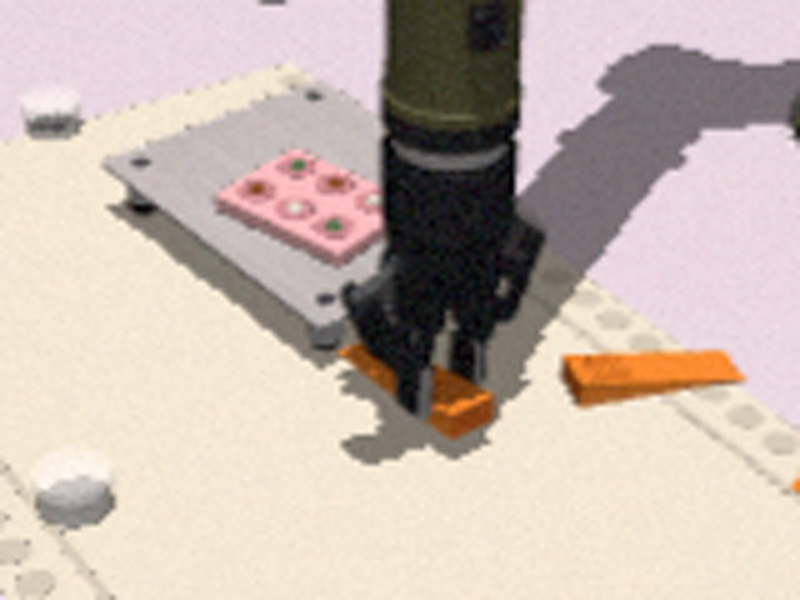

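{"api": "apply_moves", "payload": {"steps": [[30, [-0.1, 0, 0.15], 0], [30, [-0.23, 0, 0.3], 0], [30, [-0.23, 0, 0.38], 0], [30, [-0.23, 0, 0.38], 0], [46, [-0.23, 0, 0.38], 0], [46, [-0.23, 0, 0.38], 0], [46, [-0.23, 0, 0.3], 0], [46, [0.5, 0, 0.3], 0], [46, [1.1, 0, 0.3], 0], [46, [1.1, 0, 0.3], 0]]}}

```text
time_s: 6.45
position: [526.4, 156.2, 29.4]
orientation: [-0.0, 0.672, 0.74, 0.001]
force: [0.6, -0.6, -1.2]
gripper_width: 45.8
grip_force: 0.0
```

```bash
python3 - <<'E'
from h import *
f=grab("scene","s3")
to([])
u=np.array([.0906,-.9959,0]);
for n,p in dict(tip=np.array([532.,88,0])+80*u,back=np.array([532.,88,0])-30*u,foot=np.array([542.5,-12,0]),screw=np.array([543.6,-10.6,38])).items(): print(n,p.round(1),((proj(f,[p])[0]-[180,130])*5+2).round(0))
im=f["frame"][130:250,180:340]
cv2.imwrite('pics/s3.png',cv2.resize(np.clip(im*1.6,0,255).astype(np.uint8)[:,:,::-1],None,fx=5,fy=5,interpolation=cv2.INTER_CUBIC))
E
```

```text
t 6.5 pos [526.7 154.   29.1] yaw 95.36 F [ 0.14 -0.37 -0.54] w 45.7 tool z [ 0.  0. -1.]
tip [539.2   8.3   0. ] [348. 361.]
back [529.3 117.9   0. ] [462. 446.]
foot [542.5 -12.    0. ] [327. 347.]
screw [543.6 -10.6  38. ] [326. 299.]
```

View pics/s3.png

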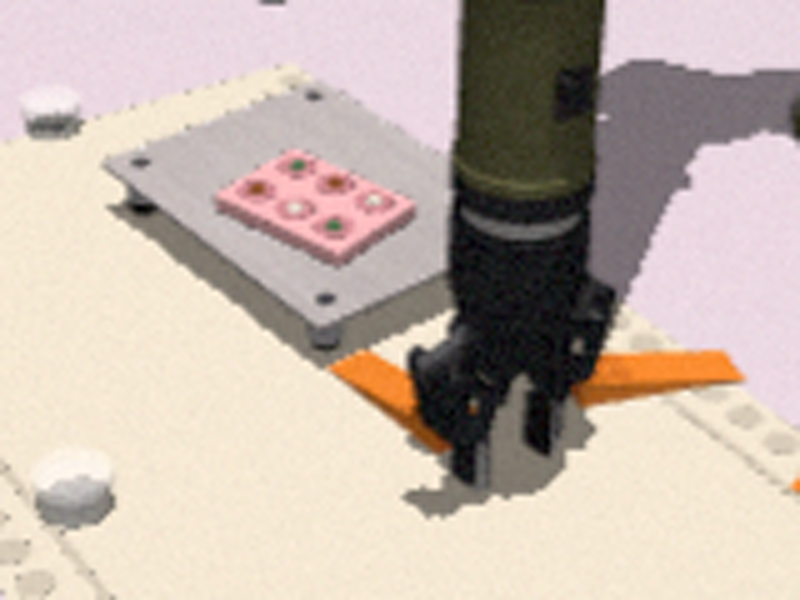

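{"api": "apply_moves", "payload": {"steps": [[0, [0, 0, 0.02], 0], [0, [0, 0, 0.02], 0], [0, [0, 0, 0.02], 0], [0, [0, 0, 0.02], 0], [0, [0, 0, 0.02], 0], [0, [0, 0, 0.02], 0], [0, [-0.2, 0, 0.02], 0], [0, [-0.35, 0, 0.02], 0], [0, [-0.35, 0, 0.02], 0]], "force": 40}}

```text
time_s: 7.62
position: [528.8, 134.0, 27.8]
orientation: [0.0, 0.675, 0.738, -0.0]
force: [0.7, 0.8, 0.8]
gripper_width: -0.1
grip_force: 0.0
```

```bash
cat >> h.py <<'E'
def feel(n=8):
    F=[];T=[];J=[]
    for i in range(n):
        f=ctrl.grab_frame("top"); o=ctrl.get_obs(); F.append(o["force"]);T.append(o["position"]);J.append(o["joint_efforts"])
    F=np.array(F);u=np.array([.0906,-.9959,0]);p=-F@u
    print("t",round(o["time_s"],2),"pos",np.mean(T,0).round(2),"along",round(float(np.mean(T,0)@u),2),"push %.2f +- %.2f"%(p.mean(),p.std()/n**.5),"F",F.mean(0).round(2),"J",np.mean(J,0).round(3)); return f
E
python3 -c "
from h import *
feel(12)"
```

```text
t 8.22 pos [528.55 135.52  27.93] along -87.08 push 0.20 +- 0.16 F [0.02 0.2  0.22] J [ 1.2300e-01 -4.0130e+01 -7.9830e+00 -2.4162e+01  2.1000e-02  7.0000e-03
  2.0000e-03]
```

{"api": "apply_moves", "payload": {"steps": [[0, [-0.06, 0, 0], 0], [0, [-0.12, 0, 0], 0], [0, [-0.18, 0, 0], 0], [0, [-0.24, 0, 0], 0], [0, [-0.3, 0, 0], 0], [0, [-0.36, 0, 0], 0], [0, [-0.42, 0, 0], 0], [0, [-0.48, 0, 0], 0], [0, [-0.5, 0, 0], 0], [0, [-0.5, 0, 0], 0]]}}

```text
time_s: 9.48
position: [530.8, 110.9, 27.9]
orientation: [-0.0, 0.674, 0.739, 0.0]
force: [0.8, 1.7, -0.4]
gripper_width: 0.2
grip_force: 0.8
```

```bash
python3 -c "
from h import *
feel(6)"
```

```text
t 9.78 pos [530.8  110.83  27.93] along -62.29 push 2.02 +- 0.19 F [-0.05  2.02 -0.22] J [ 1.0280e+00 -4.0025e+01 -6.7710e+00 -2.4137e+01  4.9000e-01  2.7500e-01
  1.0000e-03]
```

{"api": "apply_moves", "payload": {"steps": [[0, [-0.02, 0, 0], 0], [0, [-0.04, 0, 0], 0], [0, [-0.06, 0, 0], 0], [0, [-0.08, 0, 0], 0], [0, [-0.1, 0, 0], 0], [0, [-0.12, 0, 0], 0], [0, [-0.14, 0, 0], 0], [0, [-0.16, 0, 0], 0], [0, [-0.16, 0, 0], 0]]}}

```text
time_s: 10.9
position: [531.6, 102.3, 27.9]
orientation: [0.0, 0.674, 0.738, -0.0]
force: [0.7, 2.1, 0.6]
gripper_width: 0.5
grip_force: 0.6
```

```bash
python3 - <<'E'
from h import *
f=feel(6)
f=grab("scene","s4")
im=f["frame"][160:240,215:315]
cv2.imwrite('pics/s4.png',cv2.resize(np.clip(im*1.6,0,255).astype(np.uint8)[:,:,::-1],None,fx=7,fy=7,interpolation=cv2.INTER_CUBIC))
E
```

```text
t 11.2 pos [531.59 102.27  27.9 ] along -53.69 push 1.02 +- 0.29 F [ 0.67  1.09 -0.28] J [  0.446 -39.811  -7.317 -24.149   0.219   0.124   0.   ]
```

View pics/s4.png

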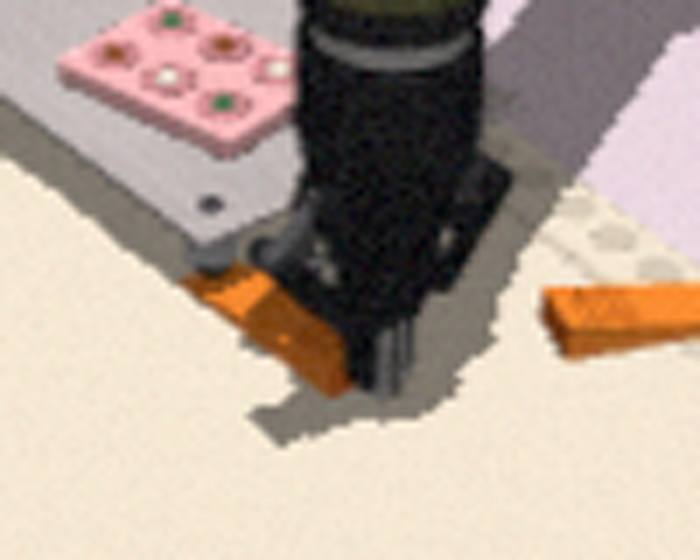

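{"api": "apply_moves", "payload": {"steps": [[0, [-0.04, 0, 0], 0], [0, [-0.08, 0, 0], 0], [0, [-0.12, 0, 0], 0], [0, [-0.16, 0, 0], 0], [0, [-0.18, 0, 0], 0], [0, [-0.2, 0, 0], 0], [0, [-0.2, 0, 0], 0]]}}

```text
time_s: 12.12
position: [532.5, 92.4, 27.9]
orientation: [0.0, 0.674, 0.738, -0.0]
force: [-0.2, 0.5, 0.1]
gripper_width: 0.5
grip_force: 0.5
```

```bash
python3 -c "
from h import *
feel(8)"
```

```text
t 12.53 pos [532.49  92.35  27.89] along -43.72 push 0.61 +- 0.23 F [ 0.01  0.61 -0.25] J [  0.32  -39.742  -7.392 -24.205   0.163   0.082   0.   ]
```

{"api": "apply_moves", "payload": {"steps": [[0, [-0.03, 0, 0], 0], [0, [-0.06, 0, 0], 0], [0, [-0.09, 0, 0], 0], [0, [-0.12, 0, 0], 0]]}}

```text
time_s: 13.02
position: [533.0, 87.1, 27.9]
orientation: [-0.0, 0.674, 0.739, 0.0]
force: [-0.5, 2.9, -0.3]
gripper_width: 0.2
grip_force: 1.5
```

```bash
python3 -c "
from h import *
feel(6)"
```

```text
t 13.32 pos [533.    86.79  27.91] along -38.15 push 2.33 +- 0.31 F [-0.29  2.31 -0.68] J [ 1.3450e+00 -4.0015e+01 -6.2760e+00 -2.4259e+01  6.6300e-01  3.3900e-01
  4.0000e-03]
```

{"api": "apply_moves", "payload": {"steps": [[0, [-0.01, 0, 0], 0], [0, [-0.02, 0, 0], 0], [0, [-0.03, 0, 0], 0], [0, [-0.04, 0, 0], 0]]}}

```text
time_s: 13.82
position: [533.2, 84.6, 27.9]
orientation: [0.0, 0.674, 0.739, -0.0]
force: [-0.2, 3.2, -0.9]
gripper_width: -0.4
grip_force: 1.5
```

```bash
python3 -c "
from h import *
feel(5)"
```

```text
t 14.07 pos [533.22  84.48  27.91] along -35.83 push 2.82 +- 0.29 F [-0.32  2.81 -0.31] J [ 1.3820e+00 -3.9997e+01 -6.2030e+00 -2.4257e+01  6.8900e-01  3.4300e-01
  2.0000e-03]
```

{"api": "apply_moves", "payload": {"steps": [[0, [-0.015, 0, 0], 0], [0, [-0.03, 0, 0], 0], [0, [-0.045, 0, 0], 0], [0, [-0.06, 0, 0], 0]]}}

```text
time_s: 14.58
position: [533.5, 81.6, 27.9]
orientation: [0.0, 0.674, 0.739, -0.0]
force: [0.4, 2.3, 0.2]
gripper_width: 0.1
grip_force: 1.4
```

```bash
python3 -c "
from h import *
feel(5)"
```

```text
t 14.82 pos [533.5   81.42  27.9 ] along -32.75 push 2.57 +- 0.16 F [-0.48  2.54 -0.39] J [ 1.2800e+00 -3.9962e+01 -6.2940e+00 -2.4262e+01  6.4200e-01  3.1600e-01
  2.0000e-03]
```

Plateau near 2.3 N. Continue.

{"api": "apply_moves", "payload": {"steps": [[0, [-0.015, 0, 0], 0], [0, [-0.03, 0, 0], 0], [0, [-0.045, 0, 0], 0], [0, [-0.06, 0, 0], 0]]}}

```text
time_s: 15.32
position: [533.8, 78.6, 27.9]
orientation: [0.0, 0.674, 0.739, -0.0]
force: [-0.6, 2.8, -0.6]
gripper_width: -0.1
grip_force: 1.5
```

```bash
python3 -c "
from h import *
feel(5)"
```

```text
t 15.57 pos [533.75  78.47  27.89] along -29.79 push 2.34 +- 0.34 F [-0.5   2.31 -0.43] J [ 1.3310e+00 -3.9981e+01 -6.2280e+00 -2.4290e+01  6.6700e-01  3.2200e-01
  2.0000e-03]
```

{"api": "apply_moves", "payload": {"steps": [[0, [-0.015, 0, 0], 0], [0, [-0.03, 0, 0], 0], [0, [-0.045, 0, 0], 0], [0, [-0.06, 0, 0], 0]]}}

```text
time_s: 16.08
position: [534.0, 75.6, 27.9]
orientation: [0.0, 0.674, 0.739, -0.0]
force: [0.3, 3.4, -0.9]
gripper_width: 0.2
grip_force: 1.4
```

```bash
python3 -c "
from h import *
feel(5)"
```

```text
t 16.32 pos [534.04  75.44  27.9 ] along -26.75 push 2.71 +- 0.12 F [-0.09  2.71 -0.1 ] J [ 1.2640e+00 -3.9975e+01 -6.2870e+00 -2.4313e+01  6.3700e-01  3.0200e-01
  2.0000e-03]
```

{"api": "apply_moves", "payload": {"steps": [[0, [-0.015, 0, 0], 0], [0, [-0.03, 0, 0], 0], [0, [-0.045, 0, 0], 0], [0, [-0.06, 0, 0], 0]]}}

```text
time_s: 16.82
position: [534.3, 72.6, 27.9]
orientation: [0.0, 0.674, 0.739, -0.0]
force: [0.4, 2.7, -0.6]
gripper_width: 0.2
grip_force: 1.4
```

```bash
python3 -c "
from h import *
feel(5)"
```

```text
t 17.07 pos [534.3   72.45  27.89] along -23.74 push 2.21 +- 0.18 F [-0.59  2.17 -0.43] J [ 1.2490e+00 -3.9989e+01 -6.2910e+00 -2.4342e+01  6.3200e-01  2.9500e-01
  2.0000e-03]
```

{"api": "apply_moves", "payload": {"steps": [[0, [-0.015, 0, 0], 0], [0, [-0.03, 0, 0], 0], [0, [-0.045, 0, 0], 0], [0, [-0.05, 0, 0], 0]]}}

```text
time_s: 17.58
position: [534.5, 70.1, 27.9]
orientation: [0.0, 0.674, 0.739, -0.0]
force: [-1.0, 2.7, -1.8]
gripper_width: -0.1
grip_force: 1.4
```

```bash
python3 -c "
from h import *
feel(5)"
```

```text
t 17.82 pos [534.52  70.08  27.9 ] along -21.36 push 2.36 +- 0.24 F [-0.31  2.34 -0.7 ] J [ 1.3300e+00 -4.0031e+01 -6.2030e+00 -2.4387e+01  6.6400e-01  3.0400e-01
  1.0000e-03]
```

{"api": "apply_moves", "payload": {"steps": [[0, [-0.015, 0, 0], 0], [0, [-0.03, 0, 0], 0], [0, [-0.045, 0, 0], 0], [0, [-0.05, 0, 0], 0]]}}

```text
time_s: 18.32
position: [534.7, 67.6, 27.9]
orientation: [0.0, 0.674, 0.739, -0.0]
force: [-0.7, 2.9, -0.1]
gripper_width: -0.2
grip_force: 1.3
```

```bash
python3 -c "
from h import *
feel(5)"
```

```text
t 18.57 pos [534.75  67.54  27.9 ] along -18.82 push 2.57 +- 0.10 F [-0.08  2.57 -0.21] J [ 1.2700e+00 -4.0036e+01 -6.2600e+00 -2.4411e+01  6.3600e-01  2.8700e-01
  1.0000e-03]
```

{"api": "apply_moves", "payload": {"steps": [[0, [-0.015, 0, 0], 0], [0, [-0.03, 0, 0], 0], [0, [-0.04, 0, 0], 0]]}}

```text
time_s: 18.95
position: [534.9, 65.7, 27.9]
orientation: [-0.0, 0.674, 0.739, -0.0]
force: [0.0, 2.9, -0.5]
gripper_width: -0.3
grip_force: 1.4
```

```bash
python3 -c "
from h import *
feel(5)"
```

```text
t 19.2 pos [534.92  65.55  27.9 ] along -16.82 push 2.17 +- 0.19 F [-0.29  2.16 -0.52] J [ 1.2680e+00 -4.0055e+01 -6.2530e+00 -2.4431e+01  6.4200e-01  2.8600e-01
  2.0000e-03]
```

{"api": "apply_moves", "payload": {"steps": [[0, [-0.015, 0, 0], 0], [0, [-0.03, 0, 0], 0], [0, [-0.04, 0, 0], 0]]}}

```text
time_s: 19.58
position: [535.1, 63.7, 27.9]
orientation: [0.0, 0.674, 0.739, -0.0]
force: [0.2, 2.6, -0.2]
gripper_width: 0.0
grip_force: 1.3
```

```bash
python3 -c "
from h import *
feel(5)"
```

```text
t 19.82 pos [535.11  63.56  27.91] along -14.82 push 2.11 +- 0.21 F [-0.17  2.1  -0.48] J [ 1.2700e+00 -4.0073e+01 -6.2460e+00 -2.4455e+01  6.4300e-01  2.8300e-01
  2.0000e-03]
```

{"api": "apply_moves", "payload": {"steps": [[0, [-0.015, 0, 0], 0], [0, [-0.03, 0, 0], 0], [0, [-0.04, 0, 0], 0]]}}

```text
time_s: 20.2
position: [535.3, 61.9, 27.9]
orientation: [-0.0, 0.674, 0.739, 0.0]
force: [-0.3, 3.0, -1.2]
gripper_width: -0.1
grip_force: 1.8
```

```bash
python3 - <<'E'
from h import *
f=feel(5)
a=pickle.load(open('pics/top0.pkl','rb'))["frame"]
# native top: right part of plate + mould, x 255..350,y 165..248
for n,(x0,x1,y0,y1) in dict(rightedge=(315,348,160,242),mould=(262,312,175,220),pot=(366,388,162,184)).items():
    g=[cv2.cvtColor(i[y0:y1,x0:x1],cv2.COLOR_RGB2GRAY).astype(np.float32) for i in(a,f["frame"])]
    print(n,cv2.phaseCorrelate(*g))
E
```

```text
t 20.45 pos [535.27  61.87  27.91] along -13.12 push 3.07 +- 0.26 F [-0.09  3.07 -0.64] J [ 1.7760e+00 -4.0239e+01 -5.7120e+00 -2.4529e+01  8.8600e-01  3.8600e-01
  2.0000e-03]
rightedge ((-0.018276785968907916, 0.1368928856919851), 0.9861367467008991)
mould ((-0.0006521901207854341, 1.5959990101123118), 0.568619661755032)
pot ((-0.018869595109329396, 0.11115275293615845), 1.0153225333326392)
```

{"api": "apply_moves", "payload": {"steps": [[0, [-0.01, 0, 0], 0], [0, [-0.02, 0, 0], 0], [0, [-0.024, 0, 0], 0]]}}

```text
time_s: 20.82
position: [535.3, 60.9, 27.9]
orientation: [-0.0, 0.674, 0.739, 0.0]
force: [-0.5, 5.1, -1.4]
gripper_width: -0.1
grip_force: 2.5
```

```bash
python3 -c "
from h import *
feel(6)"
```

```text
t 21.12 pos [535.36  60.81  27.91] along -12.06 push 5.19 +- 0.07 F [-0.34  5.18 -1.16] J [ 2.6610e+00 -4.0522e+01 -4.7680e+00 -2.4642e+01  1.3290e+00  5.6800e-01
  1.0000e-03]
```

{"api": "apply_moves", "payload": {"steps": [[0, [-0.006, 0, 0], 0], [0, [-0.008, 0, 0], 0]]}}

```text
time_s: 21.38
position: [535.4, 60.6, 27.9]
orientation: [-0.0, 0.674, 0.739, 0.0]
force: [0.0, 4.8, -1.2]
gripper_width: -0.1
grip_force: 2.7
```

```bash
python3 -c "
from h import *
feel(6)"
```

```text
t 21.68 pos [535.38  60.54  27.91] along -11.79 push 5.91 +- 0.11 F [-0.84  5.86 -1.54] J [ 2.8790e+00 -4.0586e+01 -4.5370e+00 -2.4668e+01  1.4340e+00  6.1400e-01
  1.0000e-03]
```

{"api": "apply_moves", "payload": {"steps": [[0, [0.02, 0, 0], 0], [0, [0.06, 0, 0], 0], [0, [0.3, 0, 0], 0], [0, [0.8, 0, 0], 0], [0, [1.4, 0, -0.5], 0], [0, [2.2, 0, -1.2], 0], [0, [3.2, 0, -2], 0], [0, [4.2, 0, -3], 0], [0, [4.2, 0, -3], 0]]}}

```text
time_s: 22.8
position: [516.2, 275.0, 181.9]
orientation: [0.001, 0.672, 0.741, 0.003]
force: [-0.4, 0.1, -0.5]
gripper_width: 0.2
grip_force: 0.0
```

```bash
python3 - <<'E'
from h import *
to([])
f=grab("scene","s5"); t=grab("top","t5")
im=f["frame"][130:250,180:340]
cv2.imwrite('pics/s5.png',cv2.resize(np.clip(im*1.6,0,255).astype(np.uint8)[:,:,::-1],None,fx=5,fy=5,interpolation=cv2.INTER_CUBIC))
im=t["frame"][150:250,210:390]
cv2.imwrite('pics/t5.png',cv2.resize(np.clip(im*1.6,0,255).astype(np.uint8)[:,:,::-1],None,fx=4.4,fy=4.4,interpolation=cv2.INTER_CUBIC))
a=pickle.load(open('pics/top0.pkl','rb'))["frame"]
for n,(x0,x1,y0,y1) in dict(rightedge=(315,348,160,242),mould=(262,312,175,220),leftscrew=(252,262,170,242),pot=(366,388,162,184)).items():
    g=[cv2.cvtColor(i[y0:y1,x0:x1],cv2.COLOR_RGB2GRAY).astype(np.float32) for i in(a,t["frame"])]
    print(n,cv2.phaseCorrelate(*g))
E
```

```text
t 22.8 pos [516.2 275.  181.9] yaw 95.57 F [-0.35  0.08 -0.46] w 0.2 tool z [ 0.006  0.004 -1.   ]
rightedge ((-0.0369642572093305, 0.2090294861606381), 0.9771367867787679)
mould ((0.506923579114428, 0.8420624654714004), 1.055441512213813)
leftscrew ((0.2869168484817246, 0.15294304845588158), 0.9023343741893768)
pot ((0.01871110211778948, 0.10763589455516787), 0.9940114588373237)
```

View pics/s5.png

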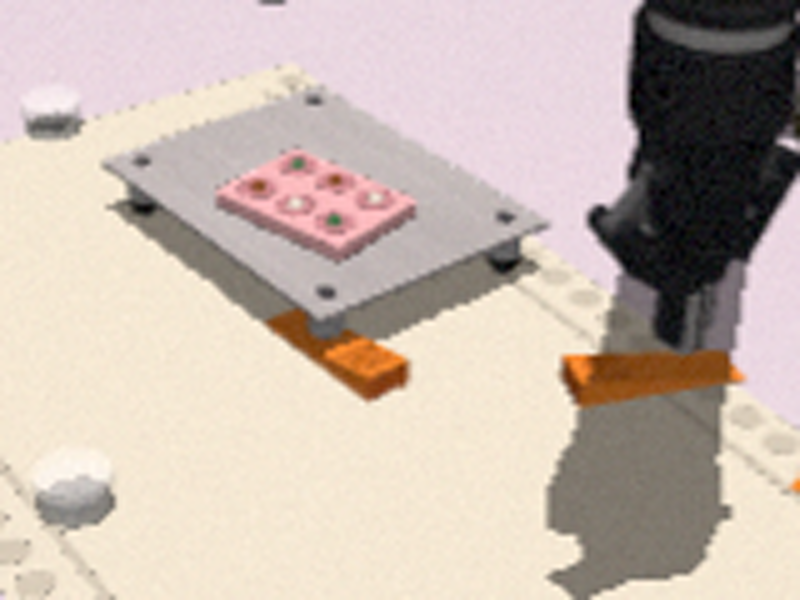

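View pics/t5.png

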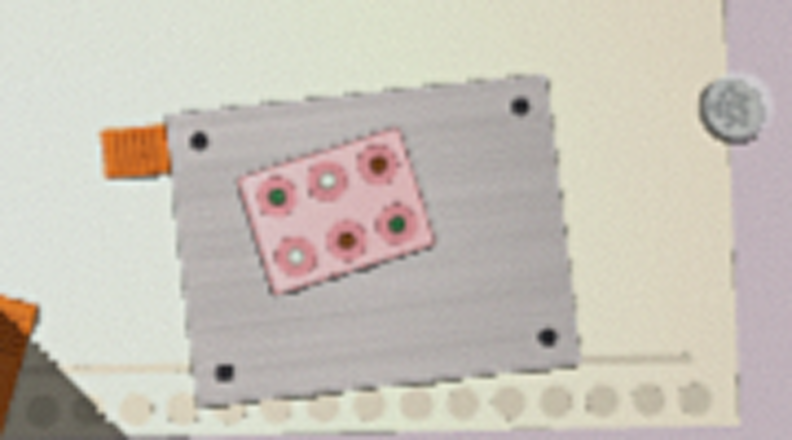

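```bash
python3 -c "
from cell import ctrl
print(ctrl.hand_in())"
```

```text
the job is handed in; nothing more can be done
None
```

The wedge farthest from the base is under the loose foot and released. Resistance firmed up clearly at the leg's stop, at an estimated 3 to 4.3 N on the foot. In the last pictures the stand and pots had not moved; the mould's picture shifted under a pixel, which I put down to levelling. The job was handed in just after 22.8 s, with no verdict returned.

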